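Hang the rotator wheel on the J-hook

ROBOT

A 7-joint arm with a two-finger parallel gripper is mounted at the origin on a cart in front of the work surface, level with it; the furniture and walls round the work are solid. World frame = base frame: x ahead of the robot, y to its left, z up, the work surface at z = 0. Lengths are in m, angles in rad, forces in N, time in s.
With the tool pointing down it reaches from about 0.425 to 0.875 m from the base axis. Payload 4.7 kg.
Tool frame: the origin (TCP) lies on the centre line of the jaws, within the pads' length; the fingertips stand 22 mm ahead of it and the grasp point (between the pads) lies 3 mm ahead of it; z points along the fingers, y is the line along which they close (so a half turn about z gives the same grasp; the last joint's range is limited). The gripper opens to 87 mm and grips with 3 to 60 N. Pads are 19 mm wide; open, the fingers measure 117 mm over their backs; the gripper's body (75 mm by 190 mm) begins 51 mm behind the grasp point.
Start: joints at [-1.308, 0.321, -0.07, 1.45, 0.023, 1.371, -0.057], TCP at [0.16, 0.63, 0.245] pointing down, gripper open.
Joint ranges: [-2.86, 2.86], [-0.3, 2.09], [-1.38, 1.24], [0.06, 2.45], [-1.56, 4.7], [0.09, 2.05], [-2.69, 2.69]. Speed limits (rad/s): [2.57, 2.57, 3.14, 3.14, 3.14, 3.14, 3.14].

INTERFACE

Orientations are given as a unit quaternion [x, y, z, w].
In Python, from bench import r gives the robot as it stands.
- The arm moves only by the tool steer_hand, called as a command line: name --pt "numbers of a row" for each row, then --argument value for the rest. Schema: {"type":"object","properties":{"steps":{"type":"string"},"only":{"type":"string"},"quiet":{"type":"boolean"},"lines":{"type":"string"}},"required":["steps"],"additionalProperties":false}. steps is a string of 1 to 20 rows, one to a line, with the numbers parted by spaces; each row has 5 numbers: dx, dy, dz in units of 20 mm, then a turn about the tool's z in rad, then the opening from 0.0 (shut) to 1.0 (fully open); each row is the pose to reach, as a shift and turn from the pose commanded when the call began, along the tool's axes at that moment; what a row does not reach only later rows make up. A row lasts 1/10 s, in which the tool goes at most 0.05 m and 0.15 rad, less where a joint would pass 70% of its speed; a pose out of reach is approached as far as the arm can. The fingers move at their own pace and stop on an object; the grip force is fixed at half the most. Time passes only in rows, so rows that do not move let the fingers close. The tool returns the time, the measured TCP pose, the force, the opening and the grip force at its end. only (a regular expression) keeps the lines of the reply that match it, lines (a string "A,B") keeps lines A to B, and quiet returns only ok. Input that does not fit is refused with a message, and nothing moves.
- r.state(): the state, without advancing time (a new reading comes with each control period).
- r.camera(name): name is "scene" or "top"; returns the picture (420x560x3 uint8, blue, green, red); there is no depth.
- r.calibration(name): a dict with "mtx" (3x3 intrinsics, pixels), "xyz" and "rotation" of the camera in the world. Camera axes: x right, y up, looking along -z (the intrinsics and any distortion apply to the point x, -y, -z); pixel columns grow to the right and rows downward; lengths in m; the calibration is good to about 2 mm. A picture is of the moment at which its call begins. calibration takes no time and is no camera call.
- r.close_job(): hands the job in; it is judged then, once.
The state is a dict: "time": time; "joints": joint angles; "joint_velocities": joint speeds; "joint_efforts": joint torques, N m; "tcp_pos": TCP position; "tool_rot": TCP orientation; "wrist_force": force on the tool from outside, world axes, zero at the start; "moment": the same for the moment, N m; "gripper_width": opening from 0.0 (shut) to 1.0 (fully open); "grip_force": force on a finger pad.
Only numpy, scipy, OpenCV 4.12 (cv2) and the standard library are available. Lean on these libraries where they do the work, as an engineer would, in place of code of your own. Each camera call takes 0.05 s, during which the arm holds its last target. There are 200 camera calls.

TASK

Take the blue spoked rotator wheel off its leaning wire easel by the rim and hang it by the rim on the J-hook of the stand, behind the red upturned tip. The hook's height differs from day to day, so feel for it: let the rim down gently until the hook carries it, neither pressing hard nor dropping it, and only then let go. Leave the wheel hanging still, and do not disturb the mug, the tally counter or the little bottle.

Things in the scene. Friction and masses are not known exactly. Their poses are not given: they have to be found in the camera images.
- wheel: Blue wheel, loose, 0.1 to 0.2 kg. Rim 170 mm outside, 142 mm inside diameter, 12 mm thick; hub 24 mm wide, 16 mm thick; three spokes 10 mm wide, 6 thick at 0, 120, 240 deg from own z. Origin: wheel centre. Own x: axle; own z: up the wheel plane at the start. Starts leaning 20 deg from vertical on the easel, top towards the robot, own y = easel y; its plane slopes along own z.
- wheel_top (a point): Point of the wheel in the middle of the rim's section (14 x 12 mm), 78 mm from the wheel centre along own z: the highest part of the rim at the start. Axes as the wheel's. The rim within 35 deg of it is free on both faces; one spoke meets the rim here, the windows on both sides of it are open. Held elsewhere, the wheel slowly swivels in the fingers until it hangs.
- easel: Fixed wire easel, grey base 130 x 160 x 10 mm. Origin: centre of the underside; x away from the robot. Resting wheel's centre is 115 mm above it. Two 8 mm wire arms behind the wheel (robot's side) from y = +-51 mm (low) to +-70 mm (48 mm up the slope from the wheel centre). Two pegs at y = +-51 mm carry the rim; their ends turn up 10 mm on the far side: draw the wheel 30 mm up its own plane first.
- stand: Fixed stand: round base 120 mm wide, 16 mm high; telescopic post 20 mm thick, collar 30 mm. Origin: underside, on the post axis; z up; the J-hook points to -x: a flat rigid steel arm 18 mm wide, 6 mm thick, ending at x = -85 mm in a red-capped tip (8 mm thick) 18 mm above the arm's top. Height not reported: arm's top 217 to 253 mm above the worktop, tip 235 to 271 mm. Nothing stands above the tip.
- stand_seat (a point): Fixed point of the stand at worktop height (z = 0), straight below the middle of the rim's place on the hook arm: x = -48 mm, y = 0 in the stand's frame, axes as the stand's. The rim fits on the arm between the tip (x = -77 mm) and the post (x = -12 mm), the axle along the stand's x.
- tea_mug: Blue and white mug, loose, 78 x 112 x 92 mm, origin under its centre. Bystander.
- tally_counter: Grey tally counter, loose, 51 x 75 x 25 mm, origin under its centre. Bystander.
- oil_bottle: Little brown bottle with black cap, loose, 25 mm across, 43 mm high, origin under its centre. Bystander.

How it is judged:
On the way, in this order (a step that is already met when the one before it is completed fails the run):
1. the wheel is held by the fingers, clear of the easel and above it (contact force between wheel and the fingers above 1 N and contact force between wheel and easel below 0.01 N and height (world z) of wheel above 0.145 m), for 0.1 s.
2. the rim rests on the hook, behind its tip, while the fingers still hold the wheel (contact force between wheel and stand above 0.4 N and contact force between wheel and the fingers above 0.5 N and x of wheel in the frame of stand between -0.077 and -0.012 m and y of wheel in the frame of stand between -0.045 and 0.045 m and height (world z) of wheel between 0.13 and 0.2 m and angle between the x axis of wheel and the x axis of stand, either way round below 0.45 rad), for 0.1 s.
At the end, for the whole second after the job is handed in: The wheel hangs still and released on the hook: centre 12 to 77 mm in front of the post axis, within 30 mm sideways, 130 to 200 mm up; plane upright within 0.3 rad, axle within 0.45 rad of the hook direction; under 0.04 m/s and 0.5 rad/s (x of wheel in the frame of stand between -0.077 and -0.012 m and y of wheel in the frame of stand between -0.03 and 0.03 m and height (world z) of wheel between 0.13 and 0.2 m and angle between the x axis of wheel and the x axis of stand, either way round below 0.45 rad and contact force between wheel and stand above 0.5 N and contact force between wheel and the fingers below 0.01 N and linear speed of wheel below 0.04 m/s and angular speed of wheel below 0.5 rad/s and angle between wheel's own x axis and vertical between 1.27 and 1.87 rad); the robot touches nothing.
It fails at once if the wheel is pressed on the hook or knocked against the stand with more than 25 N (contact force between wheel and stand above 25 N).
It fails at once if the wheel is dropped: it moves faster than 0.45 m/s with no finger on it (contact force between wheel and the fingers below 0.01 N and linear speed of wheel above 0.45 m/s).
It fails at once if the mug, tally counter or little bottle is shifted more than 30 mm (distance of any of tea_mug, tally_counter, oil_bottle from where it was at the start of the episode above 0.03 m).
It also fails if it takes over 61 s, if anything falls off the work surface, if the arm or the gripper's body presses on something with over 40 N, if the wrist force passes 120 N, or if a joint passes its speed limit or range.

## Working session

There is one attempt and no reset: what is moved stays moved. The work goes in short steps, Python scripts to look and compute and a tool call to move; the robot and the scene stay as the last step left them, time stands still between calls to the robot, and variables do not carry over. Pictures are saved under pics/ and viewed, at most 10 in all, crops included, and the job is handed in when it is done.

```bash
ls; mkdir -p pics; python3 - <<'E'
from bench import r
import cv2,numpy as np
for n in("scene","top"):
    cv2.imwrite(f"pics/{n}0.png",r.camera(n)); c=r.calibration(n); print(n,c)
s=r.state(); print(s)
E
```

```text
bench.py
pics
scene {'mtx': array([[535.77193164,   0.        , 275.38697344],
       [  0.        , 535.77193164, 210.18847364],
       [  0.        ,   0.        ,   1.        ]]), 'xyz': array([ 0.09792548, -0.83258842,  0.77422269]), 'rotation': array([ 0.46293432, -0.11505584, -0.21898638,  0.85117503])}
top {'mtx': array([[537.2831613 ,   0.        , 267.06213843],
       [  0.        , 537.2831613 , 203.72955643],
       [  0.        ,   0.        ,   1.        ]]), 'xyz': array([0.37926681, 0.06519769, 1.44212208]), 'rotation': array([-0.04590762,  0.04619276,  0.71458349, -0.69651213])}
{'time': 0.1, 'joints': array([-1.30789326,  0.32175649, -0.07008581,  1.45153397,  0.02260774,
        1.37084003, -0.0568945 ]), 'joint_velocities': array([ 0.00087674, -0.00168547,  0.00054419, -0.00101039,  0.00128782,
       -0.00022988,  0.00097183]), 'joint_efforts': array([-6.32848914e-04, -4.92570627e+01, -4.06121146e-01, -3.13400066e+01,
       -6.42038626e-02,  3.95869219e-02,  7.54023267e-05]), 'tcp_pos': array([0.15999197, 0.62952355, 0.24357549]), 'tool_rot': array([ 1.24063248e-01,  9.92273926e-01, -8.73571799e-04, -5.79608649e-05]), 'wrist_force': array([-0.3020121 , -0.53189181, -0.2912286 ]), 'moment': array([-0.05839159,  0.05227443, -0.01393829]), 'grip_force': 0.0, 'gripper_width': 0.999967748530313}
```

View pics/scene0.png

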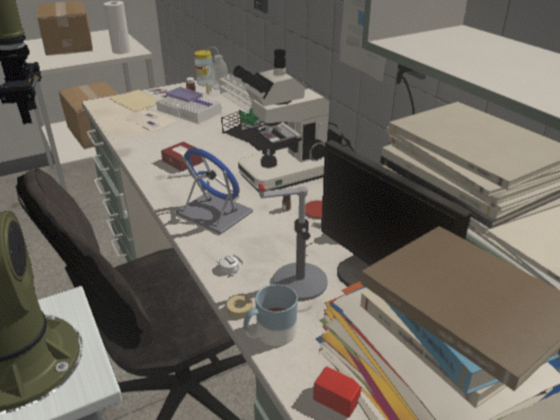

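View pics/top0.png

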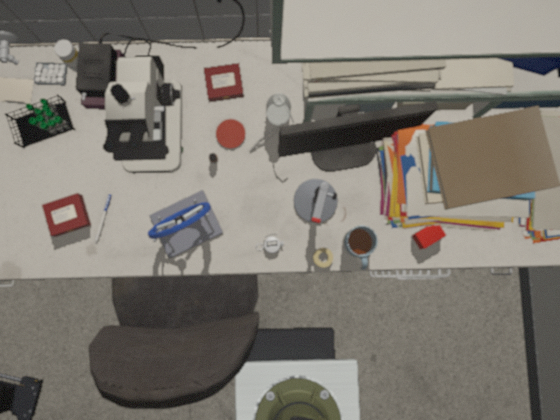

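The scene view shows the blue wheel at about (212,175) on its easel, with the stand base at (300,280), post top at (302,192) and red tip at (262,187). In the top view the wheel is at (180,220), the easel at (187,225), the stand base at (315,200) and the red tip at (317,216).

```bash
cat > h.py <<'E'
from bench import r
import cv2,numpy as np
from scipy.spatial.transform import Rotation as R
def ray(n,uv):
    c=r.calibration(n);K=c["mtx"];d=np.array([(uv[0]-K[0,2])/K[0,0],-(uv[1]-K[1,2])/K[1,1],-1.])
    return np.array(c["xyz"]),R.from_quat(c["rotation"]).apply(d/np.linalg.norm(d))
def onz(n,uv,z):
    o,d=ray(n,uv);return o+d*(z-o[2])/d[2]
def tri(a,b):
    (o1,d1),(o2,d2)=ray("scene",a),ray("top",b)
    t=np.linalg.lstsq(np.c_[d1,-d2],o2-o1,rcond=None)[0];p,q=o1+d1*t[0],o2+d2*t[1]
    return (p+q)/2,np.linalg.norm(p-q)
def proj(n,P):
    c=r.calibration(n);p=R.from_quat(c["rotation"]).inv().apply(np.atleast_2d(P)-c["xyz"]);K=c["mtx"]
    return np.c_[K[0,2]-K[0,0]*p[:,0]/p[:,2],K[1,2]+K[1,1]*p[:,1]/p[:,2]]
def mask(img,kind,box):
    h=cv2.cvtColor(img,cv2.COLOR_BGR2HSV).astype(int);H,S,V=h[...,0],h[...,1],h[...,2]
    m=((abs(H-115)<13)&(S>110)) if kind=="blue" else (((H<8)|(H>172))&(S>110)&(V>60))
    z=np.zeros(m.shape,np.uint8);x0,y0,x1,y1=box;z[y0:y1,x0:x1]=m[y0:y1,x0:x1];return z
E
python3 - <<'E'
from h import *
S,T=cv2.imread("pics/scene0.png"),cv2.imread("pics/top0.png")
def el(m):
    c=max(cv2.findContours(m,0,1)[0],key=cv2.contourArea);h=cv2.convexHull(c);return cv2.fitEllipse(h),cv2.boundingRect(h)
es=el(mask(S,"blue",(170,140,250,210)));et=el(mask(T,"blue",(140,190,220,245)));print(es,et)
print("wheel",tri(es[0][0],et[0][0]))
ms,mt=mask(S,"red",(250,175,275,200)),mask(T,"red",(305,195,330,230))
a=[np.argwhere(m).mean(0)[::-1] for m in(ms,mt)];print("tip",a,ms.sum(),mt.sum(),tri(*a))
big=lambda im,b:cv2.resize(im[b[1]:b[3],b[0]:b[2]],None,fx=4,fy=4,interpolation=2)
A=big(T,(140,185,230,265));B=big(T,(275,170,365,250))
C=big(S,(170,140,260,240))
D=big(S,(250,170,340,300))[:,:]
cv2.imwrite("pics/c1.png",np.hstack([A,B])); 
cv2.imwrite("pics/c2.png",np.hstack([np.vstack([C,np.zeros((120,360,3),np.uint8)]),D]))
E
```

```text
(((212.4317626953125, 171.8489532470703), (25.50107192993164, 62.84868621826172), 132.1000518798828), (190, 149, 48, 42)) (((179.12608337402344, 220.00018310546875), (16.686927795410156, 67.68647003173828), 63.50172424316406), (149, 203, 61, 34))
wheel (array([0.51868162, 0.279609  , 0.12423374]), np.float64(0.0032580284518618683))
tip [array([261.27586207, 186.72413793]), array([315.75 , 219.875])] 29 32 (array([ 0.49501872, -0.0440036 ,  0.25458942]), np.float64(0.0021071648189209574))
```

View pics/c1.png

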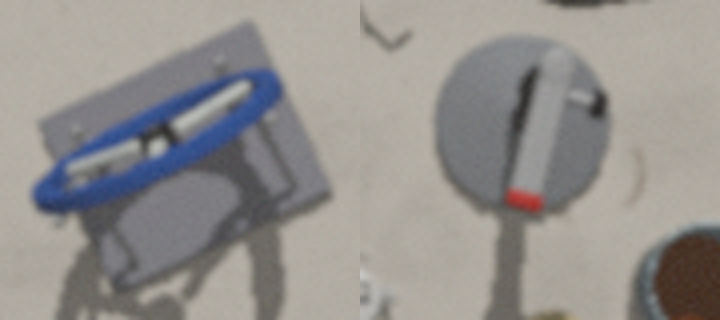

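View pics/c2.png

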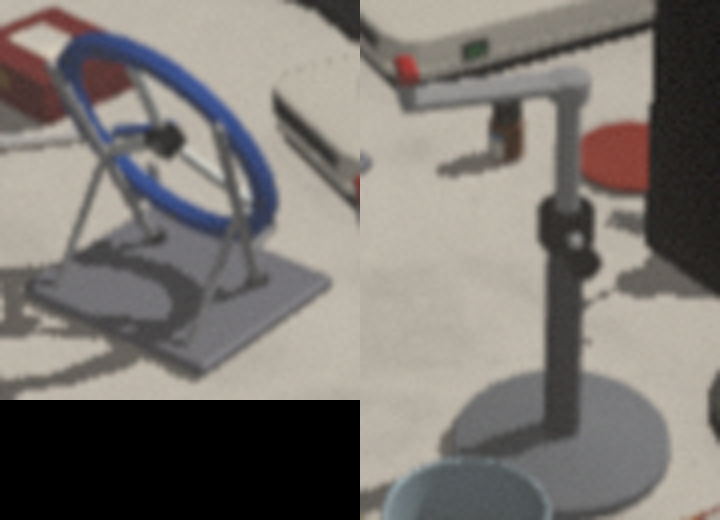

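The crops show easel corners at about (149.5,215.5), (202,190), (222.5,233) and (169.5,258). The stand base circle is at (315.5,201) and the arm runs from the post top at (324,186) to the red tip at (316,220). The hub is at (179,219).

```bash
cat > pose.py <<'E'
from h import *
K=[(149.5,215.5),(202,190),(222.5,233),(169.5,258)]
P=np.array([onz("top",k,.01) for k in K]);ec=P.mean(0)
ey=(P[0]-P[1])+(P[3]-P[2]);a=ey[:2];eyaw=np.arctan2(a[1],a[0])-np.pi/2
ex=(P[1]-P[2])+(P[0]-P[3]);
w,_=tri((211.3,174.3),(179.2,218.9));w2,_=tri((212.4,171.9),(179.1,220.))
sb=onz("top",(315.6,201),.016)
tip,_=tri((261.3,186.7),(315.75,219.9));post=onz("top",(324.3,185),tip[2]-.018)
if __name__=="__main__":
    print(ec,np.degrees(eyaw),np.degrees(np.arctan2(ex[1],ex[0])),np.linalg.norm(P-np.roll(P,1,0),axis=1))
    print("w",w,w2);print("stand",sb,"tip",tip,"post",post,"yaws",[np.degrees(np.arctan2(*(q-tip)[[1,0]])) for q in(sb,post)],np.linalg.norm((sb-tip)[:2]),np.linalg.norm((post-tip)[:2]))
    Wr=R.from_euler("zy",[eyaw,-np.radians(20)])
    t=np.linspace(0,2*np.pi,60)
    T,S=cv2.imread("pics/top0.png"),cv2.imread("pics/scene0.png")
    for ww,col in((w,(0,0,255)),(w2,(0,255,255))):
        ring=ww+Wr.apply(np.c_[0*t,.078*np.sin(t),.078*np.cos(t)])
        for n,i in(("top",T),("scene",S)):
            q=(proj(n,ring)*16).astype(np.int32);print(n,(q/16).min(0),(q/16).max(0),proj(n,ring[:1]))
            cv2.polylines(i,[q],True,col,1,shift=4)
    A=cv2.resize(T[185:265,140:230],None,fx=4,fy=4);B=cv2.resize(S[140:220,170:260],None,fx=4,fy=4)
    cv2.imwrite("pics/chk.png",np.hstack([A,B]))
E
python3 pose.py
```

```text
[0.5179371 0.2806885 0.01     ] 24.403361299906667 24.717129970099556 [0.12664274 0.15588611 0.12920915 0.15491185]
w [0.51926438 0.28168476 0.11649221] [0.51866761 0.27971646 0.1240452 ]
stand [ 0.5702184  -0.06792928  0.016     ] tip [ 0.49500664 -0.04401699  0.25464288] post [ 0.57684653 -0.06846583  0.23664288] yaws [np.float64(-17.63716599595488), np.float64(-16.632982054475516)] 0.07892152276681606 0.08541377740226808
top [150.5625 204.375 ] [207.1875 235.25  ] [[173.92295376 227.66617288]]
scene [187.25   149.9375] [237.125 197.125] [[199.54551938 150.3831156 ]]
top [150.6875 204.1875] [207.625 235.25 ] [[174.20802875 227.62168922]]
scene [187.  147.5] [237.0625 195.    ] [[199.35719904 147.94212187]]
```

View pics/chk.png

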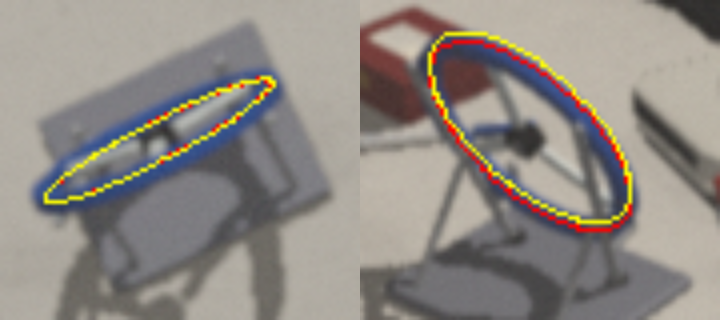

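The overlay rings follow the rim in both views, and the red one (hub ray, z≈0.115) fits best. The wheel centre is about (0.519, 0.281, 0.115) with yaw 24.5°. The stand yaw is about -17°.

```bash
cat > go.py <<'E'
# go.py x y z yawdeg : rows' shift/turn from here to TCP target with tool y along yaw
import sys;from h import *
x,y,z,a=map(float,sys.argv[1:]);s=r.state();q=R.from_quat(s["tool_rot"])
m=q.as_matrix();d=m.T@(np.array([x,y,z])-s["tcp_pos"]);c=np.degrees(np.arctan2(m[1,1],m[0,1]))
t=(c-a+180)%360-180
print("t",s["time"],"tcp",s["tcp_pos"].round(4),"yaw",c.round(1),"delta",d.round(4),"turn",np.radians(t).round(3),"F",s["wrist_force"].round(2),"w",s["gripper_width"])
E
python3 go.py .4946 .270 .26 24.5
```

```text
t 0.1 tcp [0.16   0.6295 0.2436] yaw 75.7 delta [-0.4128 -0.2661 -0.0159] turn 0.894 F [-0.3  -0.53 -0.29] w 0.999967748530313
```
Steps: 12 rows to be generous. Distance .49 at 0.05 per row = 10 rows; joint limit also.  Since every row is a target, and limited, linear rows.

Units first: shifts go in units of 20 mm. So -0.413 m is -20.65, -0.385 m is -19.25.

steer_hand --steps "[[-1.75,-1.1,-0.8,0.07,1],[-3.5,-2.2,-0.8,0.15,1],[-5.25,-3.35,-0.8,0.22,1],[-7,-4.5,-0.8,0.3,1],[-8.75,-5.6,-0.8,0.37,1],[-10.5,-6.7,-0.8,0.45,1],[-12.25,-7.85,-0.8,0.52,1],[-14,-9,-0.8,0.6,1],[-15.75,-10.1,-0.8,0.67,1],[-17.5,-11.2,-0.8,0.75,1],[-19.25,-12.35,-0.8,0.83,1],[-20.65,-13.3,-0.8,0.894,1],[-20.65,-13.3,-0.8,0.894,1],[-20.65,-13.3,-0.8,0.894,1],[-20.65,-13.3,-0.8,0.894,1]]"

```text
refused: steps: the value is not of type 'string' (schema: type "string"). Nothing was moved.
```

The error is about the shape of the input: rows one to a line, with the numbers parted by spaces. Fixing that and sending the same move.

steer_hand --steps "-1.75 -1.1 -0.8 0.07 1\n-3.5 -2.2 -0.8 0.15 1\n-5.25 -3.35 -0.8 0.22 1\n-7 -4.5 -0.8 0.3 1\n-8.75 -5.6 -0.8 0.37 1\n-10.5 -6.7 -0.8 0.45 1\n-12.25 -7.85 -0.8 0.52 1\n-14 -9 -0.8 0.6 1\n-15.75 -10.1 -0.8 0.67 1\n-17.5 -11.2 -0.8 0.75 1\n-19.25 -12.35 -0.8 0.83 1\n-20.65 -13.3 -0.8 0.894 1\n-20.65 -13.3 -0.8 0.894 1\n-20.65 -13.3 -0.8 0.894 1\n-20.65 -13.3 -0.8 0.894 1"

```text
time: 1.6
tcp_pos: [0.4939, 0.2717, 0.2602]
tool_rot: [0.54, 0.842, -0.0, -0.001]
wrist_force: [0.0, -0.1, 0.9]
gripper_width: 1.001
grip_force: 0.0
```

```bash
python3 go.py .4946 .270 .196 24.5
```

```text
t 1.6 tcp [0.4939 0.2717 0.2602] yaw 24.7 delta [-0.0019 -0.      0.0642] turn 0.003 F [ 0.04 -0.09  0.94] w 1.000905602708169
```

steer_hand --steps "-0.1 0 1 0.003 1\n-0.1 0 2 0.003 1\n-0.1 0 2.75 0.003 1\n-0.1 0 3.2 0.003 1\n-0.1 0 3.2 0.003 1\n-0.1 0 3.2 0.003 1"

```text
time: 2.2
tcp_pos: [0.4958, 0.2692, 0.1971]
tool_rot: [0.542, 0.841, 0.0, 0.0]
wrist_force: [-0.6, 0.5, 0.1]
gripper_width: 1.002
grip_force: 0.0
```

```bash
python3 go.py .4946 .270 .196 24.5; python3 - <<'E'
from h import *
S,T=r.camera("scene"),r.camera("top")
A=cv2.resize(T[175:265,130:230],None,fx=4,fy=4);B=cv2.resize(S[110:200,165:265],None,fx=4,fy=4)
cv2.imwrite("pics/g1.png",np.hstack([A,B]))
E
```

```text
t 2.2 tcp [0.4958 0.2692 0.1971] yaw 24.4 delta [ 0.0013 -0.0008  0.0011] turn -0.002 F [-0.57  0.52  0.09] w 1.001565486917431
```

View pics/g1.png

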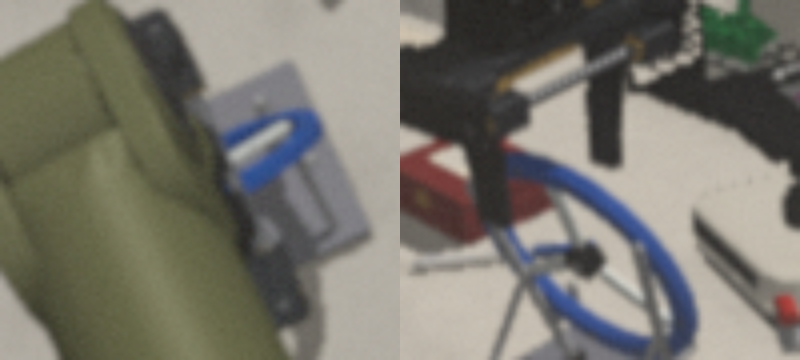

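The fingers straddle the top of the rim, near finger at crop (490,180) and far finger at (605,110). Closing.

steer_hand --steps "0 0 0 0 0.6\n0 0 0 0 0.4\n0 0 0 0 0.25\n0 0 0 0 0.2\n0 0 0 0 0.1\n0 0 0 0 0.05\n0 0 0 0 0\n0 0 0 0 0\n0 0 0 0 0"

```text
time: 3.2
tcp_pos: [0.4957, 0.2687, 0.1966]
tool_rot: [0.542, 0.84, 0.0, 0.0]
wrist_force: [0.4, -0.2, -0.7]
gripper_width: 0.264
grip_force: 0.0
```

```bash
python3 go.py .4946 .270 .196 24.5
```

```text
t 3.2 tcp [0.4957 0.2687 0.1966] yaw 24.3 delta [ 0.0017 -0.0005  0.0006] turn -0.003 F [ 0.43 -0.17 -0.72] w 0.2635704077039458
```

Fingers still moving; keep closing.

steer_hand --steps "0 0 0 0 0\n0 0 0 0 0\n0 0 0 0 0\n0 0 0 0 0\n0 0 0 0 0\n0 0 0 0 0"

```text
time: 3.8
tcp_pos: [0.4962, 0.2688, 0.1967]
tool_rot: [0.542, 0.84, 0.001, 0.0]
wrist_force: [4.2, 0.9, -2.0]
gripper_width: 0.167
grip_force: 28.7
```

```bash
python3 go.py .4946 .270 .196 24.5
```

```text
t 3.8 tcp [0.4962 0.2688 0.1967] yaw 24.3 delta [ 0.0017 -0.001   0.0007] turn -0.003 F [ 4.25  0.92 -1.98] w 0.16674247646375054
```

Scaled: -0.035 m is -1.75, -0.03 m is -1.5.

steer_hand --steps "0 -0.1 -0.3 0 0\n0 -0.2 -0.6 0 0\n0 -0.35 -0.9 0 0\n0 -0.45 -1.2 0 0\n0 -0.55 -1.5 0 0\n0 -0.625 -1.75 0 0\n0 -0.625 -1.75 0 0"

```text
time: 4.5
tcp_pos: [0.4842, 0.2635, 0.2327]
tool_rot: [0.542, 0.84, 0.0, 0.0]
wrist_force: [1.5, 0.8, 1.8]
gripper_width: 0.164
grip_force: 28.9
```

```bash
python3 go.py .4946 .270 .30 24.5
```

```text
t 4.5 tcp [0.4842 0.2635 0.2327] yaw 24.4 delta [ 0.0016  0.0122 -0.0673] turn -0.003 F [1.5  0.77 1.8 ] w 0.16408307610645506
```

Scaled: -0.08 m is -4, -0.07 m is -3.5.

steer_hand --steps "0 0.2 -0.4 0 0\n0 0.4 -0.8 0 0\n0 0.6 -1.2 0 0\n0 0.7 -1.7 0 0\n0 0.7 -2.2 0 0\n0 0.7 -2.9 0 0\n0 0.7 -3.5 0 0\n0 0.7 -4 0 0\n0 0.7 -4 0 0\n0 0.7 -4 0 0"

```text
time: 5.5
tcp_pos: [0.497, 0.2693, 0.3117]
tool_rot: [0.542, 0.84, 0.0, -0.0]
wrist_force: [-0.7, 0.7, -1.3]
gripper_width: 0.152
grip_force: 29.8
```

```bash
python3 - <<'E'
from h import *
S,T=r.camera("scene"),r.camera("top")
A=cv2.resize(T[175:265,130:230],None,fx=4,fy=4);B=cv2.resize(S[90:180,155:255],None,fx=4,fy=4)
cv2.imwrite("pics/g2.png",np.hstack([A,B]))
E
```

```text
(no output)
```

View pics/g2.png

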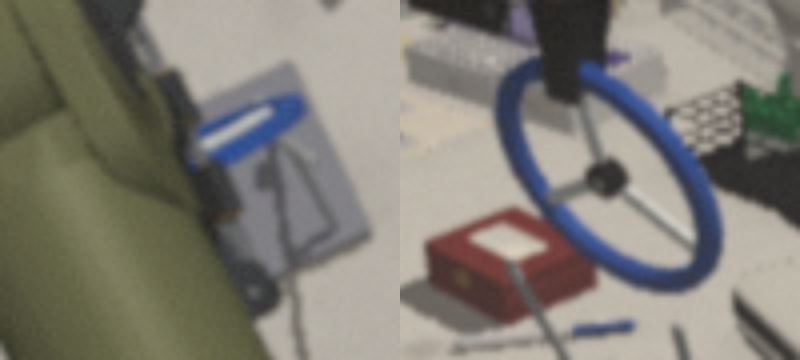

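The wheel hangs from the fingers at the top spoke, clear of the easel, with the hub at scene pixel (206.5,134.5).

```bash
python3 - <<'E'
from h import *
s=r.state();m=R.from_quat(s["tool_rot"]).as_matrix();o,d=ray("scene",(206.5,134.5))
n=m[:,0];p=o+d*(n@(s["tcp_pos"]-o))/(n@d);print("hub rel (tool)",m.T@(p-s["tcp_pos"]),p)
E
python3 go.py .4688 -.0124 .312 -17
```

```text
hub rel (tool) [1.33179996e-16 1.64627080e-02 8.10742569e-02] [0.51163728 0.27588826 0.22979596]
t 5.6 tcp [0.4967 0.2691 0.3109] yaw 24.4 delta [-0.245  -0.1415 -0.0009] turn 0.722 F [ 0.42  0.07 -1.11] w 0.15673073272830482
```

steer_hand --steps "-0.25 -0.15 0 0.015 0\n-1 -0.6 0 0.06 0\n-2 -1.15 0 0.12 0\n-3 -1.75 0 0.18 0\n-4 -2.3 0 0.24 0\n-5 -2.9 0 0.3 0\n-6 -3.5 0 0.36 0\n-7 -4.05 0 0.42 0\n-8 -4.65 0 0.48 0\n-9 -5.2 0 0.54 0\n-10 -5.8 0 0.6 0\n-11 -6.35 0 0.65 0\n-11.75 -6.8 0 0.7 0\n-12.25 -7.075 0 0.722 0\n-12.25 -7.075 0 0.722 0\n-12.25 -7.075 0 0.722 0"

```text
time: 7.2
tcp_pos: [0.4693, -0.0115, 0.3115]
tool_rot: [0.804, 0.595, 0.0, -0.0]
wrist_force: [-0.8, -0.1, -0.7]
gripper_width: 0.136
grip_force: 29.8
```

```bash
python3 - <<'E'
from h import *
S,T=r.camera("scene"),r.camera("top")
A=cv2.resize(T[160:250,260:360],None,fx=4,fy=4);B=cv2.resize(S[140:230,210:310],None,fx=4,fy=4)
cv2.imwrite("pics/g3.png",np.hstack([A,B]))
E
python3 go.py .5233 -.0291 .312 -17
```

```text
t 7.3 tcp [ 0.4693 -0.0109  0.3114] yaw -16.9 delta [-0.0017  0.057  -0.0006] turn 0.002 F [-0.54  1.3  -0.67] w 0.1399543400342397
```

View pics/g3.png

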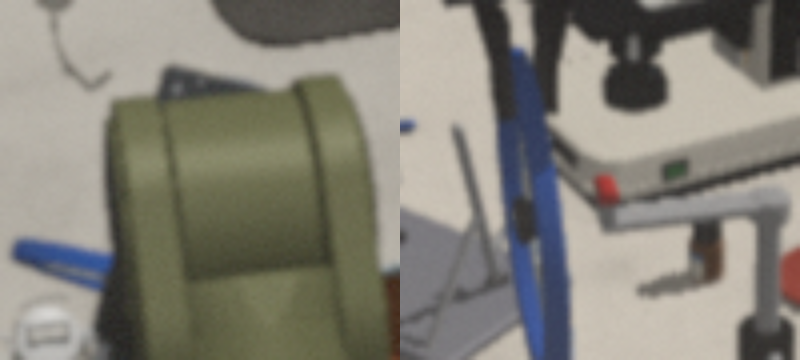

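The wheel is now almost upright in front of the red tip (crop (608,188)), with the hub at scene pixel (240.7,195).

```bash
python3 - <<'E'
from h import *
s=r.state();m=R.from_quat(s["tool_rot"]).as_matrix();o,d=ray("scene",(240.7,195))
n=m[:,0];p=o+d*(n@(s["tcp_pos"]-o))/(n@d);print("hub rel (tool)",m.T@(p-s["tcp_pos"]),p)
E
```

```text
hub rel (tool) [-1.10180855e-16 -4.02549129e-03  8.49536798e-02] [ 0.46542078 -0.00975947  0.22648168]
```

steer_hand --steps "-0.05 0.25 0 0 0\n-0.1 0.65 0 0 0\n-0.1 1.05 0 0 0\n-0.1 1.5 0 0 0\n-0.1 1.9 0 0 0\n-0.1 2.3 0 0 0\n-0.1 2.7 0 0 0\n-0.1 3 0 0 0\n-0.1 3 0 0 0\n-0.1 3 0 0 0\n-0.1 3 0 0 0"

```text
time: 8.4
tcp_pos: [0.5258, -0.0316, 0.3116]
tool_rot: [0.804, 0.595, 0.0, -0.0]
wrist_force: [-0.6, -0.1, -0.7]
gripper_width: 0.136
grip_force: 29.8
```

```bash
python3 - <<'E'
from h import *
S,T=r.camera("scene"),r.camera("top")
A=cv2.resize(T[160:250,260:360],None,fx=4,fy=4);B=cv2.resize(S[140:230,210:310],None,fx=4,fy=4)
cv2.imwrite("pics/g4.png",np.hstack([A,B]))
E
```

```text
(no output)
```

View pics/g4.png

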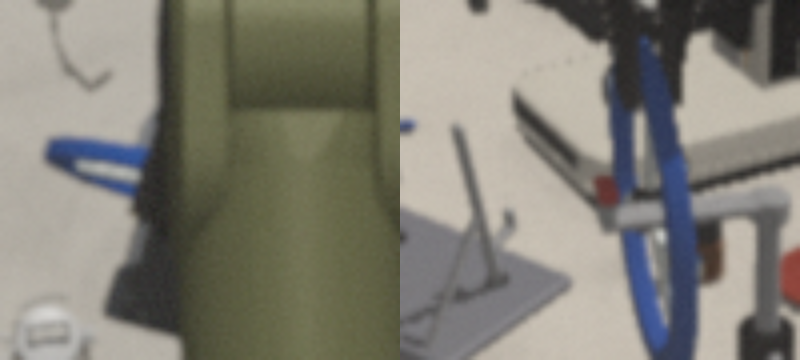

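The hook arm passes through the ring, and the rim sits between the red tip (crop (607,190)) and the post (768,230). Lowering with force checks.

Scaled: 0.034 m is 1.7, 0.03 m is 1.5.

steer_hand --steps "0 0 0.25 0 0\n0 0 0.5 0 0\n0 0 0.75 0 0\n0 0 1 0 0\n0 0 1.25 0 0\n0 0 1.5 0 0\n0 0 1.7 0 0\n0 0 1.7 0 0\n0 0 1.7 0 0"

```text
time: 9.4
tcp_pos: [0.526, -0.0317, 0.2776]
tool_rot: [0.804, 0.595, 0.0, 0.0]
wrist_force: [-0.2, 0.8, -1.2]
gripper_width: 0.137
grip_force: 29.8
```

steer_hand --steps "0 0 0.05 0 0\n0 0 0.1 0 0\n0 0 0.15 0 0\n0 0 0.2 0 0\n0 0 0.2 0 0"

```text
time: 9.9
tcp_pos: [0.5259, -0.0317, 0.2734]
tool_rot: [0.804, 0.595, -0.0, -0.0]
wrist_force: [-0.4, -0.7, -1.0]
gripper_width: 0.135
grip_force: 29.8
```

Scaled: 0.003 m is 0.15, 0.002 m is 0.1.

steer_hand --steps "0 0 0.05 0 0\n0 0 0.1 0 0\n0 0 0.15 0 0\n0 0 0.15 0 0"

```text
time: 10.3
tcp_pos: [0.5259, -0.0317, 0.2704]
tool_rot: [0.804, 0.595, -0.0, -0.0]
wrist_force: [0.4, 0.2, -1.3]
gripper_width: 0.135
grip_force: 29.8
```

steer_hand --steps "0 0 0.05 0 0\n0 0 0.1 0 0\n0 0 0.15 0 0\n0 0 0.15 0 0"

```text
time: 10.7
tcp_pos: [0.5259, -0.0317, 0.2674]
tool_rot: [0.804, 0.595, -0.0, -0.0]
wrist_force: [0.5, -0.1, -1.4]
gripper_width: 0.131
grip_force: 29.8
```

Scaled: 0.003 m is 0.15, 0.002 m is 0.1.

steer_hand --steps "0 0 0.05 0 0\n0 0 0.1 0 0\n0 0 0.15 0 0\n0 0 0.15 0 0"

```text
time: 11.1
tcp_pos: [0.526, -0.0318, 0.2647]
tool_rot: [0.804, 0.595, 0.0, 0.0]
wrist_force: [0.2, 0.7, -0.1]
gripper_width: 0.136
grip_force: 29.8
```

steer_hand --steps "0 0 0.05 0 0\n0 0 0.1 0 0\n0 0 0.1 0 0"

```text
time: 11.4
tcp_pos: [0.5263, -0.0318, 0.2638]
tool_rot: [0.804, 0.595, 0.001, 0.0]
wrist_force: [-1.5, -0.2, 7.4]
gripper_width: 0.133
grip_force: 29.9
```

Scaled: 0.002 m is 0.1, 0.001 m is 0.05.

steer_hand --steps "0 0 0.05 0 0\n0 0 0.1 0 0\n0 0 0.1 0 0"

```text
time: 11.7
tcp_pos: [0.5267, -0.0317, 0.2623]
tool_rot: [0.804, 0.595, 0.001, 0.001]
wrist_force: [-1.7, 0.1, 7.2]
gripper_width: 0.131
grip_force: 30.0
```

```bash
python3 - <<'E'
from h import *
s=r.state();q=R.from_quat(s["tool_rot"]).inv();print(q.apply(s["wrist_force"]),q.apply(s["moment"]))
S=r.camera("scene")
def hub(S,x0,x1):
    pass
cv2.imwrite("pics/g5.png",np.hstack([cv2.resize(S[140:230,210:310],None,fx=6,fy=6)]))
E
```

```text
[-0.42117001 -1.59001445 -7.23114269] [ 0.43354206 -0.36038111  0.01181423]
```

The force and moment place the contact about 25–35 mm to the hook's side, so the rim is carried by the arm. Easing off a little, then opening slightly.

Scaled: -0.0015 m is -0.075, -0.001 m is -0.05.

steer_hand --steps "0 0 -0.05 0 0\n0 0 -0.075 0 0\n0 0 -0.075 0 0"

```text
time: 12.05
tcp_pos: [0.5265, -0.0318, 0.2626]
tool_rot: [0.804, 0.595, 0.001, 0.0]
wrist_force: [1.1, 0.6, 4.7]
gripper_width: 0.136
grip_force: 30.0
```

```bash
python3 - <<'E'
from h import *
s=r.state();q=R.from_quat(s["tool_rot"]).inv();print(q.apply(s["wrist_force"]),q.apply(s["moment"]),s["tcp_pos"])
E
```

```text
[ 0.86417071  0.92655918 -4.67624409] [-0.06706352 -0.21612483 -0.01370478] [ 0.52650642 -0.03175592  0.2625848 ]
```

steer_hand --steps "0 0 -0.05 0 0\n0 0 -0.05 0 0\n0 0 -0.05 0 0"

```text
time: 12.35
tcp_pos: [0.5259, -0.0318, 0.2627]
tool_rot: [0.804, 0.595, -0.0, -0.0]
wrist_force: [0.5, -1.2, 0.9]
gripper_width: 0.137
grip_force: 30.0
```

steer_hand --steps "0 0 -0.05 0 0.16\n0 0 -0.05 0 0.18\n0 0 -0.05 0 0.2\n0 0 -0.05 0 0.22\n0 0 -0.05 0 0.22\n0 0 -0.05 0 0.22\n0 0 -0.05 0 0.22\n0 0 -0.05 0 0.22"

```text
time: 13.15
tcp_pos: [0.526, -0.0317, 0.264]
tool_rot: [0.804, 0.595, 0.0, -0.0]
wrist_force: [-0.8, -0.2, 0.3]
gripper_width: 0.221
grip_force: 0.0
```

```bash
python3 - <<'E'
from h import *
S=r.camera("scene")
cv2.imwrite("pics/g6.png",cv2.resize(S[130:230,200:330],None,fx=6,fy=6))
E
```

```text
(no output)
```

View pics/g6.png

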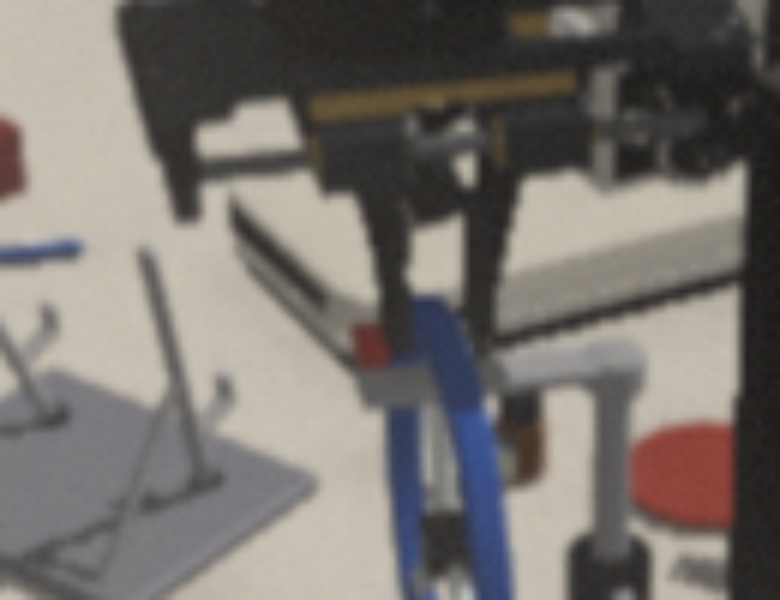

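The wheel hangs on the arm behind the red tip (372,345), with the fingers loose on both sides. Let it settle, open a bit more, then go straight up.

steer_hand --steps "0 0 0 0 0.25\n0 0 0 0 0.3\n0 0 0 0 0.34\n0 0 0 0 0.34\n0 0 0 0 0.34\n0 0 0 0 0.34\n0 0 0 0 0.34\n0 0 0 0 0.34\n0 0 0 0 0.34\n0 0 0 0 0.34"

```text
time: 14.2
tcp_pos: [0.5259, -0.0313, 0.2641]
tool_rot: [0.804, 0.595, 0.0, -0.0]
wrist_force: [0.9, 1.9, 0.6]
gripper_width: 0.341
grip_force: 1.0
```

steer_hand --steps "0 0 -0.15 0 0.34\n0 0 -0.3 0 0.34\n0 0 -0.5 0 0.34\n0 0 -0.75 0 0.34\n0 0 -1 0 0.34\n0 0 -1.5 0 0.34\n0 0 -2.25 0 0.34\n0 0 -3.25 0 0.34\n0 0 -4.5 0 0.34\n0 0 -6 0 0.34\n0 0 -7 0 0.34\n0 0 -7 0 0.34\n0 0 -7 0 0.34\n0 0 -7 0 0.34\n0 0 -7 0 0.34\n0 0 -7 0 0.34\n0 0 -7 0 0.34"

```text
time: 15.9
tcp_pos: [0.5258, -0.0317, 0.4036]
tool_rot: [0.804, 0.595, -0.0, -0.0]
wrist_force: [0.4, 0.8, 0.1]
gripper_width: 0.342
grip_force: 0.0
```

```bash
python3 - <<'E'
from h import *
import time
c=[]
for i in range(5):
    S=r.camera("scene");m=mask(S,"blue",(225,150,320,262))
    k=max(cv2.findContours(m,0,1)[0],key=cv2.contourArea);c.append((np.argwhere(m).mean(0)[::-1].round(2),m.sum(),cv2.boundingRect(k)))
print(c,r.state()["wrist_force"],r.state()["tcp_pos"])
cv2.imwrite("pics/end.png",S)
E
```

```text
[(array([277.57, 216.41]), np.uint64(418), (270, 182, 17, 59)), (array([276.44, 214.8 ]), np.uint64(419), (269, 181, 16, 60)), (array([275.5 , 212.86]), np.uint64(418), (268, 179, 16, 60)), (array([274.93, 211.73]), np.uint64(429), (268, 177, 16, 59)), (array([274.54, 210.87]), np.uint64(429), (268, 176, 15, 57))] [ 0.70372197 -0.26234908  0.75871887] [ 0.52595755 -0.03172663  0.40404685]
```

The wheel still swings; wait and watch it settle.

```bash
cat > w.py <<'E'
from h import *
for i in range(14):
    S=r.camera("scene");m=mask(S,"blue",(225,150,320,262));a=np.argwhere(m);print(a.mean(0)[::-1].round(1),len(a),a[:,0].min(),a[:,0].max(),end=" | ")
print(r.state()["time"])
E
python3 w.py
```

```text
[274.9 211.8] 427 177 248 | [275.5 212.6] 417 179 254 | [276.4 215.2] 419 181 257 | [277.4 215.7] 405 182 259 | [278.2 217.3] 432 183 260 | [278.4 217. ] 425 183 260 | [278.3 217.3] 428 183 260 | [277.5 215.8] 409 182 259 | [276.6 215. ] 421 181 257 | [275.5 212.9] 418 179 254 | [275. 212.] 437 177 252 | [274.9 211.6] 429 176 248 | [275.1 212.3] 439 177 252 | [275.6 213.6] 420 179 254 | 16.85
```

steer_hand --steps "0 0 0 0 0.34\n0 0 0 0 0.34\n0 0 0 0 0.34\n0 0 0 0 0.34\n0 0 0 0 0.34\n0 0 0 0 0.34\n0 0 0 0 0.34\n0 0 0 0 0.34\n0 0 0 0 0.34\n0 0 0 0 0.34\n0 0 0 0 0.34\n0 0 0 0 0.34\n0 0 0 0 0.34\n0 0 0 0 0.34\n0 0 0 0 0.34\n0 0 0 0 0.34\n0 0 0 0 0.34\n0 0 0 0 0.34\n0 0 0 0 0.34\n0 0 0 0 0.34" --lines "1,1"

```text
time: 18.85
```

```bash
python3 w.py
```

```text
[276.5 215.2] 421 181 257 | [275.6 213.6] 421 179 255 | [275.4 212.6] 429 178 253 | [275.2 212.1] 433 178 250 | [275.5 213. ] 422 179 254 | [276.2 214.7] 424 180 256 | [277.1 216. ] 418 182 258 | [277.4 216.2] 415 182 259 | [278.  217.3] 428 183 260 | [277.7 216.4] 412 182 259 | [277.3 215.9] 415 182 258 | [276.5 215. ] 418 181 257 | [275.8 213.6] 420 179 255 | [275.4 212.4] 424 178 248 | 19.55
```

Swing amplitude is decaying; wait longer (time budget allows).

steer_hand --steps "0 0 0 0 0.34\n0 0 0 0 0.34\n0 0 0 0 0.34\n0 0 0 0 0.34\n0 0 0 0 0.34\n0 0 0 0 0.34\n0 0 0 0 0.34\n0 0 0 0 0.34\n0 0 0 0 0.34\n0 0 0 0 0.34\n0 0 0 0 0.34\n0 0 0 0 0.34\n0 0 0 0 0.34\n0 0 0 0 0.34\n0 0 0 0 0.34\n0 0 0 0 0.34\n0 0 0 0 0.34\n0 0 0 0 0.34\n0 0 0 0 0.34\n0 0 0 0 0.34" --lines "1,1"

```text
time: 21.55
```

steer_hand --steps "0 0 0 0 0.34\n0 0 0 0 0.34\n0 0 0 0 0.34\n0 0 0 0 0.34\n0 0 0 0 0.34\n0 0 0 0 0.34\n0 0 0 0 0.34\n0 0 0 0 0.34\n0 0 0 0 0.34\n0 0 0 0 0.34\n0 0 0 0 0.34\n0 0 0 0 0.34\n0 0 0 0 0.34\n0 0 0 0 0.34\n0 0 0 0 0.34\n0 0 0 0 0.34\n0 0 0 0 0.34\n0 0 0 0 0.34\n0 0 0 0 0.34\n0 0 0 0 0.34" --lines "1,1"

```text
time: 23.55
```

steer_hand --steps "0 0 0 0 0.34\n0 0 0 0 0.34\n0 0 0 0 0.34\n0 0 0 0 0.34\n0 0 0 0 0.34\n0 0 0 0 0.34\n0 0 0 0 0.34\n0 0 0 0 0.34\n0 0 0 0 0.34\n0 0 0 0 0.34\n0 0 0 0 0.34\n0 0 0 0 0.34\n0 0 0 0 0.34\n0 0 0 0 0.34\n0 0 0 0 0.34\n0 0 0 0 0.34\n0 0 0 0 0.34\n0 0 0 0 0.34\n0 0 0 0 0.34\n0 0 0 0 0.34" --lines "1,1"

```text
time: 25.55
```

steer_hand --steps "0 0 0 0 0.34\n0 0 0 0 0.34\n0 0 0 0 0.34\n0 0 0 0 0.34\n0 0 0 0 0.34\n0 0 0 0 0.34\n0 0 0 0 0.34\n0 0 0 0 0.34\n0 0 0 0 0.34\n0 0 0 0 0.34\n0 0 0 0 0.34\n0 0 0 0 0.34\n0 0 0 0 0.34\n0 0 0 0 0.34\n0 0 0 0 0.34\n0 0 0 0 0.34\n0 0 0 0 0.34\n0 0 0 0 0.34\n0 0 0 0 0.34\n0 0 0 0 0.34" --lines "1,1"

```text
time: 27.55
```

steer_hand --steps "0 0 0 0 0.34\n0 0 0 0 0.34\n0 0 0 0 0.34\n0 0 0 0 0.34\n0 0 0 0 0.34\n0 0 0 0 0.34\n0 0 0 0 0.34\n0 0 0 0 0.34\n0 0 0 0 0.34\n0 0 0 0 0.34\n0 0 0 0 0.34\n0 0 0 0 0.34\n0 0 0 0 0.34\n0 0 0 0 0.34\n0 0 0 0 0.34\n0 0 0 0 0.34\n0 0 0 0 0.34\n0 0 0 0 0.34\n0 0 0 0 0.34\n0 0 0 0 0.34" --lines "1,1"

```text
time: 29.55
```

```bash
python3 w.py
```

```text
[276.5 215.1] 433 181 257 | [276.5 215.1] 426 181 257 | [276.5 215.2] 425 181 257 | [276.5 215.1] 427 181 257 | [276.5 215. ] 424 181 257 | [276.5 215. ] 422 181 257 | [276.5 214.8] 419 181 257 | [276.5 214.6] 417 181 257 | [276.5 214.9] 425 181 257 | [276.6 215.4] 434 181 257 | [276.4 214.8] 422 181 257 | [276.6 214.8] 424 181 257 | [276.4 214.8] 430 181 257 | [276.5 214.9] 426 181 257 | 30.25
```

```bash
python3 - <<'E'
from h import *
S=cv2.imread("pics/end.png");S=r.camera("scene");m=mask(S,"blue",(225,150,320,262));a=np.argwhere(m)[:,::-1];print(a.min(0),a.max(0),cv2.fitEllipse(cv2.convexHull(a.astype(np.int32))))
t=np.linspace(0,2*np.pi,90)
for lat in(0,.014):
  for yaw in(-35,-25,-17,-9,0):
    Y=np.radians(-17);c=np.array([.572,-.068,.172])+R.from_euler("z",Y).apply([-.055,lat,0])
    W=R.from_euler("z",np.radians(yaw));ring=c+np.vstack([W.apply(np.c_[0*t+x,.085*np.sin(t),.085*np.cos(t)]) for x in(-.006,.006)])
    q=proj("scene",ring);print(lat,yaw,q.min(0).round(),q.max(0).round(),cv2.fitEllipse(cv2.convexHull(q.astype(np.float32))))
T=r.camera("top");print(np.argwhere(mask(T,"blue",(270,150,345,240)))[:,::-1].mean(0))
for n,I,b in(("tally",T,(255,228,288,262)),):
    d=cv2.absdiff(T,cv2.imread("pics/top0.png"))[b[1]:b[3],b[0]:b[2]];print(n,d.mean(),d.max())
d=cv2.absdiff(S,cv2.imread("pics/scene0.png"));print("mug",d[282:345,240:300].mean(),"tally",d[245:280,210:245].mean(),"bottle",d[194:212,281:293].mean())
E
```

```text
[266 181] [285 257] ((275.24896240234375, 219.0083465576172), (17.685888290405273, 78.00182342529297), 174.9248504638672)
0 -35 [267. 178.] [283. 264.] ((274.811767578125, 221.0011444091797), (14.428757667541504, 99.52952575683594), 3.245854377746582)
0 -25 [270. 178.] [281. 264.] ((275.6519775390625, 221.02772521972656), (10.35555648803711, 113.06473541259766), 177.6340789794922)
0 -17 [264. 178.] [288. 264.] ((276.03515625, 220.93658447265625), (20.18381118774414, 93.40374755859375), 173.0922088623047)
0 -9 [259. 179.] [294. 263.] ((276.35113525390625, 220.81411743164062), (29.56260871887207, 89.81837463378906), 168.33717346191406)
0 0 [254. 179.] [300. 263.] ((276.6044921875, 220.6186065673828), (39.42945098876953, 88.2109146118164), 162.6533660888672)
0.014 -35 [266. 175.] [281. 259.] ((273.4175720214844, 217.1726531982422), (14.52738094329834, 98.02274322509766), 3.2139594554901123)
0.014 -25 [269. 175.] [280. 259.] ((274.23944091796875, 217.19790649414062), (10.044384002685547, 113.14337921142578), 177.65245056152344)
0.014 -17 [263. 175.] [286. 259.] ((274.6152648925781, 217.11085510253906), (19.822629928588867, 92.49283599853516), 173.158935546875)
0.014 -9 [258. 175.] [292. 259.] ((274.9207763671875, 216.99066162109375), (29.15660858154297, 88.85511016845703), 168.4754180908203)
0.014 0 [252. 176.] [298. 258.] ((275.1736145019531, 216.80409240722656), (38.97788619995117, 87.26216125488281), 162.83531188964844)
[289.23611111 205.16666667]
tally 8.077837195484255 68
mug 3.0779541446208114 tally 5.2549659863945575 bottle 8.189814814814815
```

```bash
python3 -c "
from bench import r
print(r.close_job())"
```

```text
the job is handed in; nothing more can be done
None
```

I hung the wheel by its rim on the J-hook behind the red tip, released it, let it settle until still, and handed the job in at about 30 s; the contact force I read while lowering peaked at about 8 N, the bystanders showed no visible shift in the images, and no verdict was returned.

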